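# Release the safety bolt and send the specimen tray in

## Task

The specimen tray on the dock is locked by a bolt with a spring safety catch. Press the long catch bar fully down with one fingertip and keep it held down while the other fingertip pushes the bolt's upright tab all the way away from the tray; then lift off so that the catch springs up again, and push the tray by its front lip all the way in, to its rear stop. Only press and push, without gripping or lifting anything: the dish stays in the tray, and the other things round the dock are left where they are.

Things in the scene. Friction and masses are not known exactly. Their poses are not given: they have to be found in the camera images.
- dock: fixed dock, aluminium base plate 12 mm thick on the desk; origin on the desk surface, x to its rear (away from the robot), y to its left, z up; plate spans x -80 to 80, y -130 to 110. Numbers below: mm in this frame at the start. Tray on the left half, bolt on the right, catch bar in front of the bolt. Only the bolt's tab and the raised catch bar stand above z 50
- bar_top (a point): middle of the top face of the catch's long grey ribbed press bar, 24 (x) by 84 (y) by 8 thick: x -35, y -30, z 58 at rest, z 50 when fully down; it only moves straight down. The housing under it has its top at z 40
- catch_bar (a joint): how far the catch is pressed, m: 0 up (rest), 0.008 fully down at a hard stop. Spring: about 2 N at the top, 6 N fully down; it returns when let go. Its blade sits in a notch of the bolt and blocks it unless the catch is down by more than 0.005; with the bolt fully open the blade rises into a second notch
- tab_top (a point): middle of the top edge of the bolt's upright steel tab: x 20, y -30, z 76 when locked. Tab 24 wide (x), 8 thick (y), from the bolt bar's top at z 36 to z 76; two bridges over the bar reach z 41. Push its left (+y) face toward -y. It is 55 behind (+x) the catch bar's centre line; a fingertip pressing the bar can slide along it as the other pushes the tab
- bolt (a joint): how far the bolt is open, m: 0 locked, 0.036 fully open at a stop; grows as the tab moves to dock -y, away from the tray. Friction about 1 N plus a little from the catch. It can move about 3 mm while the catch is up
- lip_front (a point): middle of the top edge of the front face of the tray's upright lip: x -55, y 52, z 50 with the tray out. The lip is 60 wide (y), 6 thick, and stands up from the tray floor at z 18 to z 50; push its front face toward dock +x. The point's axes are the dock's
- tray (a joint): how far the tray is pushed in, m: 0 out (start), 0.040 at the rear stop; grows toward dock +x. Friction about 1.5 N. The bolt's nose blocks it (about 2 mm of play) until the bolt is drawn
- dish_1: a lidded culture dish, 61 mm across, 15 mm high, lying loose inside a 6 mm high fence on the tray; origin at the middle of its underside, x -7, y 52, z 18. It rides along with the tray
- coverslips_3: small box with lid, 30x30x23 mm, standing on the dock's base plate at its right rear; loose; origin at the middle of its underside; leave it alone
- filter_cube_1: black cube with round windows, 34x34x35 mm, on the desk to the right of the dock; loose; origin at the middle of its underside; leave it alone
- objective_case_2: round case with black cap, 42 mm across, 46 mm tall, on the desk to the right of the dock; loose; origin at the middle of its underside; leave it alone
- slide_pack_1: low carton, 30x80x21 mm, on the desk to the left of the dock; loose; origin at the middle of its underside; leave it alone
Things that resemble listed ones, but are neither listed nor needed, are in the scene too. What is meant by the dish_1 is not green, and is the larger of those in its own colour.

How it is judged:
By the outcome, as a careful person would: the job done as asked, in the order asked, and still so for the second after the job is handed in, with the robot touching nothing.
It also fails if it takes over 48 s, if anything falls off the work surface, if the arm or the gripper's body presses on something with over 40 N, if the wrist force passes 120 N, or if a joint passes its speed limit or range.

## Robot

A 7-joint arm with a two-finger parallel gripper is mounted at the origin on a cart in front of the work surface, level with it; the furniture and walls round the work are solid. World frame = base frame: x ahead of the robot, y to its left, z up, the work surface at z = 0. Lengths are in m, angles in rad, forces in N, time in s.
With the tool pointing down it reaches from about 0.35 to 0.9 m from the base axis. Payload 7.2 kg.
Tool frame: the origin (TCP) lies midway between the tips of the shut fingers; the grasp point (between the pads) lies 19 mm behind it; z points along the fingers, y is the direction in which the jaws open and shut (so a half turn about z gives the same grasp; the last joint's range is limited). The gripper opens to 88 mm and grips with 3 to 60 N. Pads are 20 mm wide; open, the fingers measure 115 mm over their backs; the gripper's body (75 mm by 178 mm) begins 61 mm behind the grasp point.
Start: joints at [-1.362, 0.411, -0.013, 1.596, 0.006, 1.134, -0.082], TCP at [0.171, 0.601, 0.223] pointing down, gripper open.
Joint ranges: [-2.95, 2.95], [-0.29, 1.99], [-1.47, 1.44], [0.14, 2.54], [-1.03, 4.17], [0.13, 1.85], [-2.86, 2.86]. Speed limits (rad/s): [2.39, 2.39, 3.01, 3.01, 3.14, 3.14, 3.14].

## Interface

Orientations are given as a 3x3 rotation matrix whose columns are the frame's x, y, z axes.
In Python, from station import env, cams, order gives the robot as it stands.
- The arm moves only by the shell command python3 -m creep 'ROWS' [FORCE]. ROWS is JSON, a list of rows, each an object of numbers: "dx", "dy", "dz": the shift along the tool's x, y, z in cm; "yaw": the turn about the tool's z in rad; "jaw": the opening, from 0 (shut) to 1 (fully open). A call has 1 to 20 rows; each row is the pose to reach, as a shift and turn from the pose measured when the call began, along the tool's axes at that moment; what a row does not reach only later rows make up. A row lasts 1/12 s, in which the tool goes at most 41.7 mm and 7.16 degrees, less where a joint would pass 70% of its speed; a pose out of reach is approached as far as the arm can. A call with a gripper value outside its range is refused whole. The fingers move at their own pace and stop on an object; FORCE is the grip in N (left out, the last holds). Time passes only in rows, so rows that repeat a pose let the fingers close. It gives the time, the measured TCP pose, the force and the opening at its end, in the units of the state.
- env.get_obs(): the state, without advancing time (a new reading comes with each control period).
- cams.capture(name): name is "side" or "top" or "wrist"; returns (picture, depth): 384x512x3 uint8, blue, green, red; 384x512 float32, m along the optical axis (not along the pixel's ray), 0 where there is no reading.
- cams.camera_model(name): a dict with "fx", "fy", "cx", "cy" (pixels), "eye" and "attitude" of the camera in the world; the wrist camera has in their place "tool_from_camera" (4x4, takes a point from camera to tool coordinates, whose origin is the TCP and whose axes are the flange's). Camera axes: x right, y up, looking along -z (the intrinsics and any distortion apply to the point x, -y, -z); pixel columns grow to the right and rows downward; lengths in m; the calibration is good to about 2 mm. A picture is of the moment at which its call begins: read the wrist's pose just before it. camera_model takes no time and is no camera call.
- order.job_done(): hands the job in, once; it reports no verdict.
The state is a dict: "clock": time; "q": joint angles; "dq": joint speeds; "effort": joint torques, N m; "tool_pos": TCP position; "tcp_rot": TCP orientation; "force": force on the tool from outside, world axes, zero at the start; "torque": the same for the moment, N m; "width": finger opening in m.
Only numpy, scipy, OpenCV 4.12 (cv2) and the standard library are available. Lean on these libraries where they do the work, as an engineer would, in place of code of your own. Each camera call takes 0.05 s, during which the arm holds its last target.

## Working session

There is one attempt and no reset: what is moved stays moved. The work goes in short steps, Python scripts to look and compute and a shell command to move; the robot and the scene stay as the last step left them, time stands still between calls to the robot, and variables do not carry over. Pictures are saved under pics/ and viewed, and the job is handed in when it is done.

```bash
mkdir -p pics; ls
python3 - <<'E'
from station import env,cams,order
import cv2,numpy as np
o=env.get_obs()
for k,v in o.items(): print(k,np.round(v,4).tolist())
for n in ("side","top"):
    p,d=cams.capture(n); cv2.imwrite(f"pics/{n}0.png",p); np.save(f"pics/{n}0.npy",d)
    print(n,cams.camera_model(n))
print(cams.camera_model("wrist"))
E
```

```text
pics
clock 0.0
q [-1.3622, 0.4119, -0.0127, 1.5971, 0.0056, 1.1343, -0.0822]
dq [-0.0009, 0.0015, 0.0004, -0.0008, -0.001, -0.0008, 0.0006]
effort [-0.0002, -58.7956, 0.6414, -29.1073, -0.0538, 0.0186, 0.0002]
tool_pos [0.1707, 0.6007, 0.2218]
tcp_rot [[-0.9619, 0.2733, -0.0004], [0.2733, 0.9619, -0.0016], [-0.0001, -0.0016, -1.0]]
force [0.1838, -0.2317, -0.0393]
torque [0.0264, -0.0026, -0.0029]
width 0.0879
side {'fx': 422.8074145697696, 'fy': 422.8074145697696, 'cx': 256.537031647243, 'cy': 191.95292372881906, 'eye': array([ 1.07122215, -0.47933406,  0.49105606]), 'attitude': array([[ 0.70023748, -0.34546628,  0.62475637],
       [ 0.71387407,  0.33005413, -0.61761484],
       [ 0.00716168,  0.87847443,  0.47773569]])}
top {'fx': 463.2281157297967, 'fy': 463.2281157297967, 'cx': 257.15998470521754, 'cy': 196.83528769197386, 'eye': array([0.41498918, 0.03664135, 1.21249609]), 'attitude': array([[ 0.02408829,  0.99093947, -0.13213144],
       [-0.99958641,  0.02595083,  0.01239201],
       [ 0.01570865,  0.13177829,  0.99115474]])}
{'fx': 275.17240076310276, 'fy': 275.17240076310276, 'cx': 257.43288630932204, 'cy': 189.70766589503714, 'tool_from_camera': array([[ 7.33371008e-04,  9.57183840e-01,  2.89479806e-01,
         7.92415691e-02],
       [ 9.99999728e-01, -7.23736295e-04, -1.40328001e-04,
        -1.19539377e-03],
       [ 7.51873471e-05,  2.89479830e-01, -9.57184111e-01,
        -1.61702798e-01],
       [ 0.00000000e+00,  0.00000000e+00,  0.00000000e+00,
         1.00000000e+00]])}
```

View pics/top0.png

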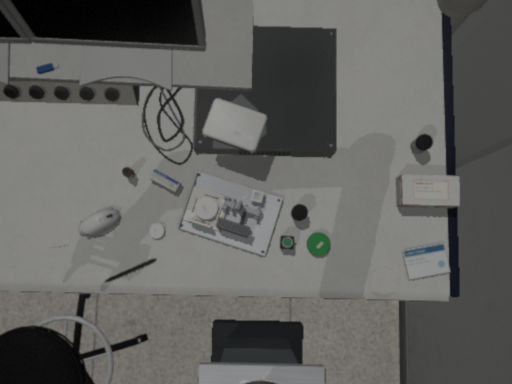

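View pics/side0.png

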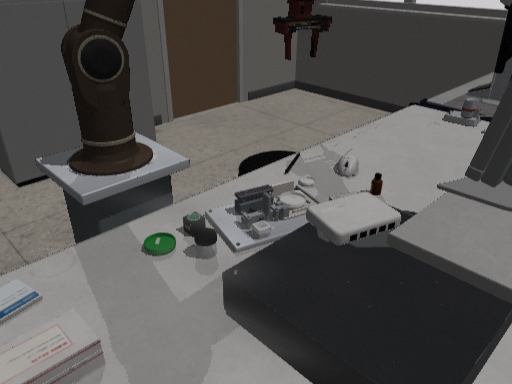

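The dock shows in the top image around (232,213), with its plate corners near (198,176), (282,207), (265,254) and (181,224). I'll zoom in and deproject.

```bash
cat > h.py <<'E'
import numpy as np,cv2
from station import env,cams,order
def model(n):
    m=cams.camera_model(n)
    if n=="wrist":
        o=env.get_obs(); T=np.eye(4);T[:3,:3]=o["tcp_rot"];T[:3,3]=o["tool_pos"]
        T=T@m["tool_from_camera"]; return m,T[:3,:3],T[:3,3]
    return m,np.array(m["attitude"]),np.array(m["eye"])
def cloud(n,d,mm=None):
    m,R,e=mm or model(n)
    v,u=np.mgrid[:d.shape[0],:d.shape[1]]
    X=np.stack([(u-m["cx"])/m["fx"]*d,-(v-m["cy"])/m["fy"]*d,-d],-1)
    return X@R.T+e
def proj(n,P,mm=None):
    m,R,e=mm or model(n)
    c=(np.asarray(P)-e)@R
    return np.stack([m["cx"]+m["fx"]*c[...,0]/-c[...,2],m["cy"]-m["fy"]*c[...,1]/-c[...,2]],-1)
E
python3 - <<'E'
from h import *
p=cv2.imread("pics/top0.png");d=np.load("pics/top0.npy")
c=cv2.resize(p[160:270,165:335],None,fx=4.5,fy=4.5,interpolation=cv2.INTER_CUBIC);cv2.imwrite("pics/topz.png",cv2.convertScaleAbs(c,alpha=1.3))
X=cloud("top",d); print(cams.camera_model("top").keys())
pts=X[165:265,170:295]
z=pts[...,2]
print(np.round(z[::6,::6]*1000).astype(int))
m=(z>0.006)&(z<0.016)
mask=np.zeros(d.shape,np.uint8);mask[165:265,170:295]=(z>0.006)
n,l,s,c=cv2.connectedComponentsWithStats(mask)
for i in range(1,n):
  if s[i,4]>100:
    q=X[l==i]; r=cv2.minAreaRect((q[:,:2]*1000).astype(np.float32)); print(s[i],r,cv2.boxPoints(r))
E
```

```text
dict_keys(['fx', 'fy', 'cx', 'cy', 'eye', 'attitude'])
[[   0    0    0    3    0   -1   -1    0    1   -1    1    0    0    2
    -2   -3   -1    4    3    4   -3]
 [   6    3   -1   -4    2   10   -1    2    0   -4    0    4   -5   -1
    -1    2   -2    1   -1    3   -2]
 [  20    0   -1    6   21   14    9   15   11    3    3   -5    2    3
    -5   -3    0    1    0    4   -1]
 [  20   23    3    0   14   13   16   13   10   12    7   17   -5   -1
     1    3   -4    2    6    3    0]
 [  10   21   -2    0   16   18   19   13   17   10   10   11   12   15
    36   -1    2   -1    2   -1    3]
 [  -3   -2    2   20   19   20   18   24   17   17   15   14   13   13
    39   34   12   12    0    4   -3]
 [   0    0   -3   12   27   34   33   36   24   18   39   31   77   14
    16   35   11   16    7    0   -1]
 [   0    1    1   16   32   32   23   33   19   39   10   36   34   35
    15   40   11   13   13    0    0]
 [   1   -4   26   15   16   33   37   31   23   20   13   12   16   14
    33   35   12    9   14    0    0]
 [   0   -3    8   19   18   26   18   19   55   60   1
[... 806 characters left out ...]
 2   -3    0    2]]
[ 177  170  107   86 5646] ((527.1924438476562, 92.0248794555664), (242.9063262939453, 178.91854858398438), 71.90963745117188) [[404.4421     4.353981]
 [574.51636  -51.203194]
 [649.94275  179.69577 ]
 [479.86853  235.25296 ]]
[170 176  12  17 127] ((520.8694458007812, 141.317138671875), (296.1511535644531, 31.066179275512695), 50.660648345947266) [[414.98917   36.641365]
 [439.0159    16.948128]
 [626.74976  245.99292 ]
 [602.723    265.68616 ]]
[280 234  15  16 184] ((449.89276123046875, -17.445419311523438), (41.206504821777344, 121.96956634521484), 14.168034553527832) [[414.9892    36.64135 ]
 [444.84326  -81.61816 ]
 [484.79633  -71.53219 ]
 [454.94226   46.727318]]
```

View pics/topz.png

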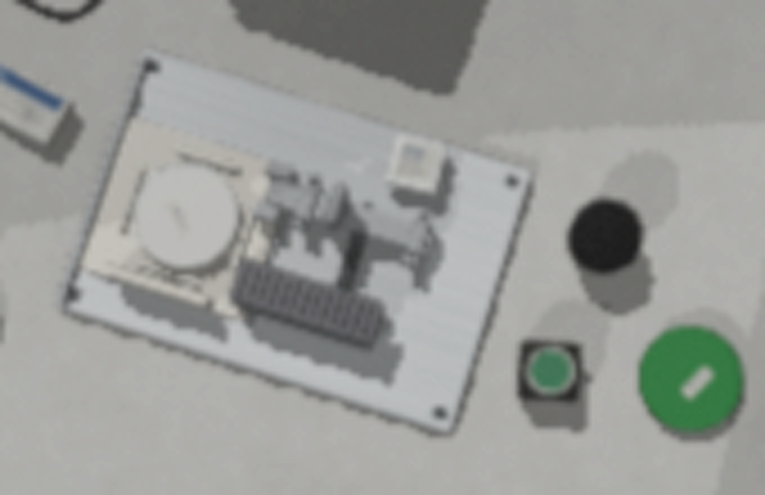

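The zoom shows the tray with dish at (185,215), the bar at (310,300), the tab near (350,255) and the coverslip box at (418,162). The plate corners are at (145,55), (532,178), (452,435) and (62,312). I'll fit the dock pose from these.

```bash
cat >> h.py <<'E'
def ray(n,uv,z,mm=None):
    m,R,e=mm or model(n); uv=np.atleast_2d(uv).astype(float)
    r=np.stack([(uv[:,0]-m["cx"])/m["fx"],-(uv[:,1]-m["cy"])/m["fy"],-np.ones(len(uv))],-1)@R.T
    return e+r*((z-e[2])/r[:,2])[:,None]
def fit2(D,W):
    D=np.asarray(D)[:,:2];W=np.asarray(W)[:,:2];a=D-D.mean(0);b=W-W.mean(0)
    th=np.arctan2((a[:,0]*b[:,1]-a[:,1]*b[:,0]).sum(),(a*b).sum())
    R=np.array([[np.cos(th),-np.sin(th)],[np.sin(th),np.cos(th)]]);t=W.mean(0)-R@D.mean(0)
    return th,t,W-(D@R.T+t)
E
python3 - <<'E'
from h import *
z=np.array([[145,55],[532,178],[452,435],[62,312]])/4.5+[165,160]-0.4
W=ray("top",z,0.012)
D=[[.08,.11],[.08,-.13],[-.08,-.13],[-.08,.11]]
th,t,r=fit2(D,W);print(th,np.degrees(th),t,np.round(r*1000,1))
# bar via depth
d=np.load("pics/top0.npy");X=cloud("top",d)
c,s=np.cos(th),np.sin(th);R=np.array([[c,-s],[s,c]])
L=np.concatenate([(X[...,:2]-t)@R,X[...,2:]],-1)
def st(m): 
  q=L[m]; print(m.sum(),np.round(np.median(q,0)*1000,1),np.round(np.percentile(q,[3,97],axis=0)*1000,1).tolist())
b=(np.abs(L[...,0])<.09)&(L[...,1]>-.14)&(L[...,1]<.12)
st(b&(L[...,2]>.051)&(L[...,2]<.066)&(L[...,0]<-.01)); st(b&(L[...,2]>.067)&(L[...,2]<.09))
st(b&(L[...,2]>.026)&(L[...,2]<.04)&(L[...,1]>.02)&(L[...,0]>-.04))
np.save("dock.npy",[th,*t])
E
```

```text
-0.2796399428504976 -16.022188508613052 [0.53159021 0.098848  ] [[-1.7 -0.7]
 [-1.9  2.6]
 [ 2.6  1.7]
 [ 1.  -3.5]]
343 [-32.2 -24.9  58.5] [[-47.6, -66.5, 52.2], [-20.2, 47.2, 62.6]]
34 [ 23.3 -28.1  75.7] [[12.5, -31.8, 70.7], [33.7, -23.9, 80.5]]
453 [-4.1 54.5 33. ] [[-31.4, 28.2, 27.5], [23.4, 81.7, 37.1]]
```

```bash
cat >> h.py <<'E'
def dock():
    th,x,y=np.load("dock.npy");c,s=np.cos(th),np.sin(th)
    return th,np.array([[c,-s],[s,c]]),np.array([x,y])
def togo(px,py,z):
    """shift in cm in tool axes and yaw so tool x=dock y, tool y=dock x"""
    th,R,t=dock();o=env.get_obs();Q=np.array(o["tcp_rot"])
    w=np.r_[R@[px/1e3,py/1e3]+t,z/1e3]
    s=Q.T@(w-o["tool_pos"])*100
    want=np.r_[R@[0,1],0]; l=Q.T@want
    cur=np.array(o["tool_pos"]);cd=(cur[:2]-t)@R*1e3
    print("clock",round(o["clock"],2),"now dock",np.round(cd,1),"z",round(cur[2]*1e3,1),"go cm",np.round(s,2),"yaw",round(np.arctan2(l[1],l[0]),3),"F",np.round(o["force"],1),"w",round(o["width"]*1e3,1),"tilt",np.round(Q[:2,2],3))
E
python3 -c "
from h import *
togo(-7.5,-10,200)"
```

```text
clock 0.1 now dock [-485.4  382.8] z 221.9 go cm [-47.68 -39.42   2.25] yaw 1.574 F [ 0.3 -0.5 -0.2] w 87.8 tilt [-0.    -0.001]
```

```bash
python3 -m creep '[{"dx":-3,"dy":-2.5,"dz":0,"yaw":0.1,"jaw":0.5},{"dx":-6,"dy":-5,"yaw":0.2,"jaw":0.5},{"dx":-9,"dy":-7.5,"yaw":0.3,"jaw":0.5},{"dx":-12,"dy":-10,"yaw":0.4,"jaw":0.5},{"dx":-15,"dy":-12.5,"yaw":0.5,"jaw":0.5},{"dx":-18,"dy":-15,"yaw":0.6,"jaw":0.5},{"dx":-21,"dy":-17.5,"yaw":0.7,"jaw":0.5},{"dx":-24,"dy":-20,"yaw":0.8,"jaw":0.5},{"dx":-27,"dy":-22.5,"yaw":0.9,"jaw":0.5},{"dx":-30,"dy":-25,"yaw":1.0,"jaw":0.5},{"dx":-33,"dy":-27.5,"yaw":1.1,"jaw":0.5},{"dx":-36,"dy":-30,"yaw":1.2,"jaw":0.5},{"dx":-39,"dy":-32.5,"yaw":1.3,"jaw":0.5},{"dx":-42,"dy":-35,"yaw":1.4,"jaw":0.5},{"dx":-45,"dy":-37.5,"yaw":1.5,"jaw":0.5},{"dx":-47.7,"dy":-39.4,"dz":0.5,"yaw":1.57,"jaw":0.5},{"dx":-47.7,"dy":-39.4,"dz":0.5,"yaw":1.57,"jaw":0.5},{"dx":-47.7,"dy":-39.4,"dz":0.5,"yaw":1.57,"jaw":0.5},{"dx":-47.7,"dy":-39.4,"dz":0.5,"yaw":1.57,"jaw":0.5}]'
python3 - <<'E'
from h import *
togo(-7.5,-10,200)
mm=model("wrist");p,d=cams.capture("wrist")
np.savez("pics/w1.npz",d=d,R=mm[1],e=mm[2]);cv2.imwrite("pics/w1.png",p)
togo(-7.5,-10,200)
E
```

```text
clock 0.1 now dock [-485.4  382.8] z 221.9 go cm [-47.68 -39.42   2.25] yaw 1.574 F [ 0.3 -0.5 -0.2] w 87.8 tilt [-0.    -0.001]
clock 0.15 now dock [-485.4  382.9] z 222.0 go cm [-47.67 -39.42   2.26] yaw 1.574 F [ 0.4 -0.1 -0.8] w 88.0 tilt [-0.    -0.001]$[1]: bad value
```

View pics/w1.png

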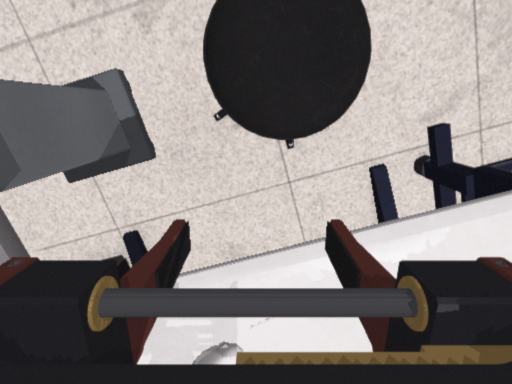

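The move was refused, and the second row (no "dz") looks like the cause. The wrist picture is still from the start pose: floor, stool and the two fingers. I'll give every field this time.

```bash
python3 -m creep '[{"dx":-3,"dy":-2.5,"dz":0,"yaw":0.1,"jaw":0.5},{"dx":-6,"dy":-5,"dz":0,"yaw":0.2,"jaw":0.5},{"dx":-9,"dy":-7.5,"dz":0,"yaw":0.3,"jaw":0.5},{"dx":-12,"dy":-10,"dz":0,"yaw":0.4,"jaw":0.5},{"dx":-15,"dy":-12.5,"dz":0,"yaw":0.5,"jaw":0.5},{"dx":-18,"dy":-15,"dz":0,"yaw":0.6,"jaw":0.5},{"dx":-21,"dy":-17.5,"dz":0,"yaw":0.7,"jaw":0.5},{"dx":-24,"dy":-20,"dz":0,"yaw":0.8,"jaw":0.5},{"dx":-27,"dy":-22.5,"dz":0,"yaw":0.9,"jaw":0.5},{"dx":-30,"dy":-25,"dz":0,"yaw":1.0,"jaw":0.5},{"dx":-33,"dy":-27.5,"dz":0,"yaw":1.1,"jaw":0.5},{"dx":-36,"dy":-30,"dz":0,"yaw":1.2,"jaw":0.5},{"dx":-39,"dy":-32.5,"dz":0,"yaw":1.3,"jaw":0.5},{"dx":-42,"dy":-35,"dz":0,"yaw":1.4,"jaw":0.5},{"dx":-45,"dy":-37.5,"dz":0,"yaw":1.5,"jaw":0.5},{"dx":-47.7,"dy":-39.4,"dz":0.5,"yaw":1.57,"jaw":0.5},{"dx":-47.7,"dy":-39.4,"dz":0.5,"yaw":1.57,"jaw":0.5},{"dx":-47.7,"dy":-39.4,"dz":0.5,"yaw":1.57,"jaw":0.5},{"dx":-47.7,"dy":-39.4,"dz":0.5,"yaw":1.57,"jaw":0.5}]'
python3 - <<'E'
from h import *
togo(-7.5,-10,200)
mm=model("wrist");p,d=cams.capture("wrist")
np.savez("pics/w2.npz",d=d,R=mm[1],e=mm[2]);cv2.imwrite("pics/w2.png",p)
togo(-7.5,-10,200)
print(np.round(env.get_obs()["q"],2))
E
```

```text
clock: 1.73
tool_pos: [0.5214, 0.092, 0.2172]
tcp_rot: [[0.272, 0.962, -0.001], [0.962, -0.272, -0.001], [-0.001, -0.001, -1.0]]
force: [-0.3, 0.2, 0.5]
width: 0.0437
clock 1.73 now dock [-7.9 -9.4] z 217.2 go cm [-0.06  0.04  1.72] yaw 0.005 F [-0.3  0.2  0.5] w 43.7 tilt [-0.001 -0.001]
clock 1.78 now dock [-8.3 -8.8] z 217.3 go cm [-0.12  0.08  1.73] yaw 0.006 F [-0.4  1.1 -0.2] w 44.0 tilt [-0.001 -0.001]
[-0.71  0.27  0.55  1.86 -0.16  1.05 -0.38]
```

View pics/w2.png

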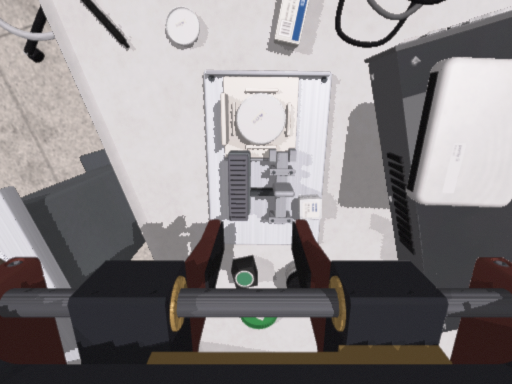

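The wrist view shows the plate's +y edge at row ~72 (columns 206–329), the bar at (239,186), the bolt around (280,185), the lip at (224,120) and the dish at (262,120). I'll refine the dock pose from these.

Run:
```python
from h import *
f=np.load("pics/w2.npz");d=f["d"];mm=(cams.camera_model("wrist"),f["R"],f["e"])
X=cloud("wrist",d,mm);th,R,t=dock()
L=np.concatenate([(X[...,:2]-t)@R,X[...,2:]],-1)*1e3
def st(n,m): 
  q=L[m]; print(n,m.sum(),np.round(np.median(q,0),1),np.round(np.percentile(q,[2,98],axis=0),1).tolist())
v,u=np.mgrid[:384,:512];b=(v<222)&(u>200)&(u<335)&(v>65)
z=L[...,2]
st("bar",b&(z>52)&(z<64)&(u<255)&(v>145)); st("tab",b&(z>68)&(z<85)&(u>250)&(u<310));st("dish",b&(z>29)&(z<38)&(v<150)&(u>235)&(u<290))
st("lip",b&(z>44)&(z<56)&(u<235)&(v<158)); st("plate",b&(z>8)&(z<15))
p=cv2.imread("pics/w2.png");cv2.imwrite("pics/w2z.png",cv2.resize(p[60:255,195:345],None,fx=3.07,fy=3.07,interpolation=cv2.INTER_CUBIC))
ks=[[-80,110,12],[80,110,12],[-80,-130,12],[80,-130,12],[-35,-30,58],[-47,12,58],[-23,-72,58],[20,-30,76],[-55,52,50],[-55,82,50],[-55,22,50]]
W=np.array([np.r_[R@np.array(k[:2])/1e3+t,k[2]/1e3] for k in ks]);print(np.round(proj("wrist",W,mm),1).tolist())
```

```text
bar 1293 [-31.5 -24.7  57.6] [[-42.8, -67.3, 55.9], [-20.2, 13.2, 59.1]]
tab 153 [ 23.2 -26.6  74.7] [[11.8, -30.8, 68.3], [33.8, -23.8, 76.8]]
dish 1997 [-3.7 55.3 32.4] [[-30.8, 27.4, 30.8], [23.2, 81.9, 34.0]]
lip 293 [-47.6  54.5  49.1] [[-50.9, 25.7, 45.0], [-44.9, 82.3, 50.9]]
plate 8008 [35.8  4.6 11.6] [[-74.4, -85.4, 9.8], [81.4, 104.8, 13.2]]
[[199.2, 71.1], [329.1, 71.9], [208.3, 245.9], [316.0, 246.5], [234.9, 190.9], [224.0, 156.8], [245.0, 222.7], [281.2, 195.8], [216.9, 121.3], [215.9, 94.0], [217.9, 147.2]]
```

View pics/w2z.png

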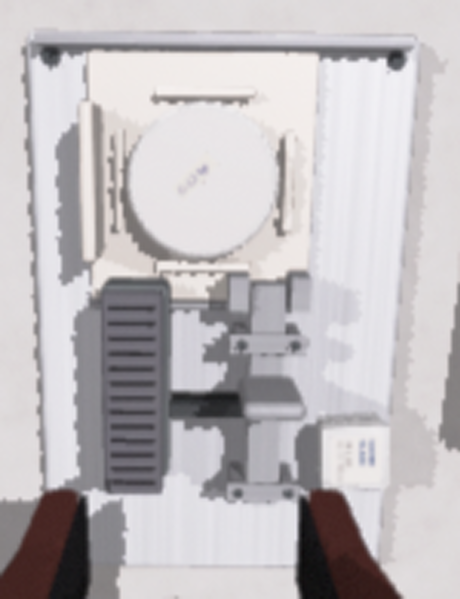

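Bar, tab, dish and lip are all offset by the same (+3.4,+2.8) mm, so I'll shift the dock estimate and check yaw.

Run:
```python
from h import *
f=np.load("pics/w2.npz");d=f["d"];mm=(cams.camera_model("wrist"),f["R"],f["e"])
th,R,t=dock(); t=t+R@[.0034,.0028]
X=cloud("wrist",d,mm);L=np.concatenate([(X[...,:2]-t)@R,X[...,2:]],-1)*1e3
v,u=np.mgrid[:384,:512];z=L[...,2];m=(v<222)&(u>200)&(u<255)&(v>145)&(z>55)&(z<61)
r=cv2.minAreaRect(L[m][:,:2].astype(np.float32));print(r)
q=L[m]
print([ [round(float(np.percentile(q[(abs(q[:,1]-y)<5)][:,0],k)),1) for k in(5,95)] for y in (-60,-45,-30,-15,0)])
lf=(v<158)&(v>80)&(u<235)&(u>205)&(z>40)&(z<56);q=L[lf];print(np.polyfit(q[:,1],q[:,0],1))
np.save("dock.npy",[th,*t]);
togo(-7.5,-6,120)
```

```text
((-35.262542724609375, -30.39954376220703), (83.58084869384766, 23.33206558227539), 89.65911102294922)
[[-45.3, -25.0], [-45.6, -24.9], [-45.5, -24.4], [-45.5, -24.7], [-44.9, -24.5]]
[-1.49117148e-02 -5.00792959e+01]
clock 1.78 now dock [-11.7 -11.6] z 217.3 go cm [0.57 0.43 9.72] yaw 0.006 F [-0.4  1.1 -0.2] w 44.0 tilt [-0.001 -0.001]
```

```bash
python3 -m creep '[{"dx":0.57,"dy":0.43,"dz":3,"yaw":0.006,"jaw":0.5},{"dx":0.57,"dy":0.43,"dz":6,"yaw":0.006,"jaw":0.5},{"dx":0.57,"dy":0.43,"dz":9,"yaw":0.006,"jaw":0.5},{"dx":0.57,"dy":0.43,"dz":12,"yaw":0.006,"jaw":0.5},{"dx":0.57,"dy":0.43,"dz":14.2,"yaw":0.006,"jaw":0.5},{"dx":0.57,"dy":0.43,"dz":14.2,"yaw":0.006,"jaw":0.5},{"dx":0.57,"dy":0.43,"dz":14.2,"yaw":0.006,"jaw":0.5}]'
python3 - <<'E'
from h import *
mm=model("wrist");p,d=cams.capture("wrist")
cv2.imwrite("pics/w3.png",p);p,d=cams.capture("side");cv2.imwrite("pics/s3.png",cv2.resize(p[150:270,180:340],None,fx=4,fy=4,interpolation=cv2.INTER_CUBIC))
togo(-7.5,-6,60)
E
```

```text
clock: 2.37
tool_pos: [0.5257, 0.0979, 0.0749]
tcp_rot: [[0.274, 0.962, -0.003], [0.962, -0.274, -0.001], [-0.002, -0.003, -1.0]]
force: [1.0, 0.7, -0.0]
width: 0.0439
clock 2.47 now dock [-7.1 -5. ] z 76.7 go cm [-0.1  -0.05  1.67] yaw 0.001 F [-0.3 -0.4 -0.8] w 43.7 tilt [0.001 0.   ]
```

View pics/w3.png

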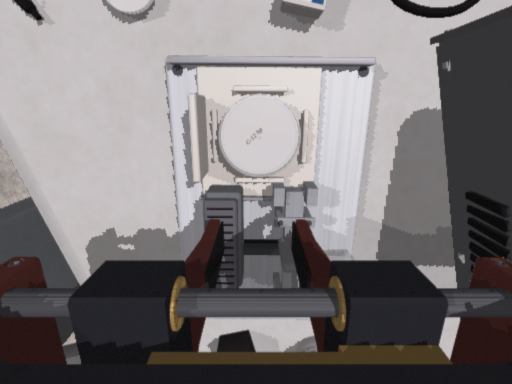

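View pics/s3.png

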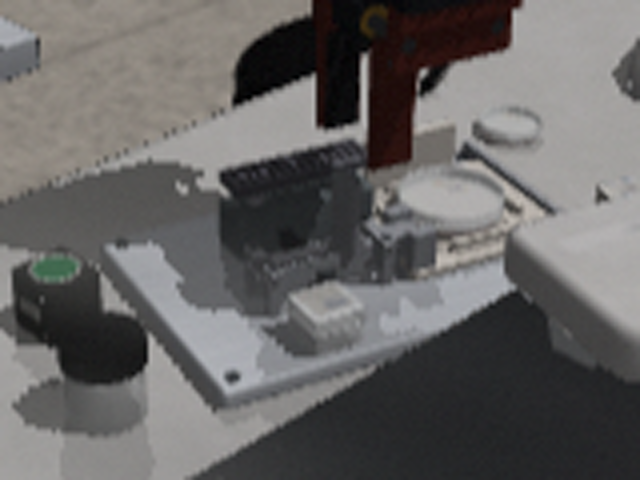

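The wrist view shows the two fingers over the bar (215,235) and beside the bolt (300,235). The side view shows them above the bar's tray end. I'll go down and start pressing.

```bash
python3 -m creep '[{"dx":-0.05,"dy":-0.05,"dz":0.8,"yaw":0,"jaw":0.5},{"dx":-0.1,"dy":-0.05,"dz":1.5,"yaw":0,"jaw":0.5},{"dx":-0.1,"dy":-0.05,"dz":1.9,"yaw":0,"jaw":0.5},{"dx":-0.1,"dy":-0.05,"dz":2.2,"yaw":0,"jaw":0.5},{"dx":-0.1,"dy":-0.05,"dz":2.2,"yaw":0,"jaw":0.5}]'
python3 -c "
from h import *
togo(-7.5,-6,50)"
```

```text
clock: 2.88
tool_pos: [0.5269, 0.0972, 0.0546]
tcp_rot: [[0.275, 0.961, 0.001], [0.961, -0.275, 0.0], [0.001, 0.001, -1.0]]
force: [0.3, 1.4, 3.9]
width: 0.0439
clock 2.88 now dock [-7.5 -5.7] z 54.6 go cm [-0.03 -0.    0.46] yaw 0.001 F [0.3 1.4 3.9] w 43.9 tilt [0.001 0.   ]
```

```bash
python3 -m creep '[{"dx":0,"dy":0,"dz":0.25,"yaw":0,"jaw":0.5},{"dx":0,"dy":0,"dz":0.5,"yaw":0,"jaw":0.5},{"dx":0,"dy":0,"dz":0.6,"yaw":0,"jaw":0.5},{"dx":0,"dy":0,"dz":0.65,"yaw":0,"jaw":0.5},{"dx":0,"dy":0,"dz":0.65,"yaw":0,"jaw":0.5}]'
python3 -c "
from h import *
togo(-7.5,-6,50)"
```

```text
clock: 3.3
tool_pos: [0.527, 0.0973, 0.0499]
tcp_rot: [[0.275, 0.961, 0.001], [0.961, -0.275, 0.002], [0.002, 0.0, -1.0]]
force: [-7.0, -0.7, 26.2]
width: 0.0437
clock 3.3 now dock [-7.3 -5.5] z 49.9 go cm [-0.05 -0.02 -0.01] yaw 0.001 F [-7.  -0.7 26.2] w 43.7 tilt [0.001 0.002]
```

```bash
python3 -m creep '[{"dx":-0.2,"dy":0,"dz":0.1,"yaw":0,"jaw":0.5},{"dx":-0.5,"dy":0,"dz":0.1,"yaw":0,"jaw":0.5},{"dx":-0.8,"dy":0,"dz":0.1,"yaw":0,"jaw":0.5},{"dx":-1.1,"dy":0,"dz":0.1,"yaw":0,"jaw":0.5},{"dx":-1.4,"dy":0,"dz":0.1,"yaw":0,"jaw":0.5},{"dx":-1.7,"dy":0,"dz":0.1,"yaw":0,"jaw":0.5},{"dx":-2.0,"dy":0,"dz":0.1,"yaw":0,"jaw":0.5}]'
python3 -c "
from h import *
togo(-7.5,-52,50)"
```

```text
clock: 3.88
tool_pos: [0.5236, 0.0814, 0.0503]
tcp_rot: [[0.274, 0.962, 0.005], [0.962, -0.274, 0.006], [0.007, 0.003, -1.0]]
force: [1.4, 10.1, 10.7]
width: 0.0443
clock 3.88 now dock [ -6.2 -21.8] z 50.3 go cm [-3.02 -0.14  0.  ] yaw 0.002 F [ 1.4 10.1 10.7] w 44.3 tilt [0.005 0.006]
```

```bash
python3 -m creep '[{"dx":-0.3,"dy":-0.1,"dz":0.1,"yaw":0,"jaw":0.5},{"dx":-0.6,"dy":-0.1,"dz":0.1,"yaw":0,"jaw":0.5},{"dx":-0.9,"dy":-0.1,"dz":0.1,"yaw":0,"jaw":0.5},{"dx":-1.2,"dy":-0.1,"dz":0.1,"yaw":0,"jaw":0.5},{"dx":-1.5,"dy":-0.1,"dz":0.1,"yaw":0,"jaw":0.5}]'
python3 -c "
from h import *
togo(-7.5,-52,50)"
```

```text
clock: 4.3
tool_pos: [0.5205, 0.07, 0.0504]
tcp_rot: [[0.272, 0.962, 0.009], [0.962, -0.272, 0.01], [0.012, 0.006, -1.0]]
force: [1.5, 8.7, 9.8]
width: 0.0437
clock 4.3 now dock [ -6.1 -33.6] z 50.4 go cm [-1.84 -0.14  0.01] yaw 0.004 F [1.5 8.7 9.8] w 43.7 tilt [0.009 0.01 ]
```

```bash
python3 -m creep '[{"dx":-0.4,"dy":-0.1,"dz":0.1,"yaw":0,"jaw":0.5},{"dx":-0.7,"dy":-0.1,"dz":0.1,"yaw":0,"jaw":0.5},{"dx":-1.0,"dy":-0.1,"dz":0.1,"yaw":0,"jaw":0.5},{"dx":-1.3,"dy":-0.1,"dz":0.1,"yaw":0,"jaw":0.5},{"dx":-1.6,"dy":-0.1,"dz":0.1,"yaw":0,"jaw":0.5},{"dx":-1.9,"dy":-0.1,"dz":0.1,"yaw":0,"jaw":0.5},{"dx":-1.9,"dy":-0.1,"dz":0.1,"yaw":0,"jaw":0.5}]'
python3 -c "
from h import *
togo(-7.5,-52,50)"
```

```text
clock: 4.88
tool_pos: [0.516, 0.0542, 0.0503]
tcp_rot: [[0.271, 0.962, 0.012], [0.962, -0.272, 0.013], [0.016, 0.008, -1.0]]
force: [0.8, 6.3, 10.5]
width: 0.0442
clock 4.88 now dock [ -6.1 -50. ] z 50.3 go cm [-0.2  -0.15  0.03] yaw 0.005 F [ 0.8  6.3 10.5] w 44.2 tilt [0.012 0.013]
```

```bash
python3 -m creep '[{"dx":-0.2,"dy":-0.1,"dz":0.08,"yaw":0,"jaw":0.5},{"dx":-0.4,"dy":-0.1,"dz":0.08,"yaw":0,"jaw":0.5},{"dx":-0.55,"dy":-0.1,"dz":0.08,"yaw":0,"jaw":0.5},{"dx":-0.55,"dy":-0.1,"dz":0.08,"yaw":0,"jaw":0.5}]'
python3 -c "
from h import *
togo(-7.5,-52,50)"
```

```text
clock: 5.22
tool_pos: [0.5158, 0.0536, 0.0505]
tcp_rot: [[0.268, 0.963, 0.016], [0.963, -0.268, 0.018], [0.022, 0.011, -1.0]]
force: [3.5, 12.6, 7.4]
width: 0.0442
clock 5.22 now dock [ -6.1 -50.7] z 50.5 go cm [-0.13 -0.14  0.04] yaw 0.008 F [ 3.5 12.6  7.4] w 44.2 tilt [0.016 0.018]
```

```bash
python3 -m creep '[{"dx":-0.4,"dy":-0.1,"dz":0.1,"yaw":0,"jaw":0.5},{"dx":-0.8,"dy":-0.1,"dz":0.1,"yaw":0,"jaw":0.5},{"dx":-0.8,"dy":-0.1,"dz":0.1,"yaw":0,"jaw":0.5},{"dx":-0.8,"dy":-0.1,"dz":0.1,"yaw":0,"jaw":0.5}]'
python3 -c "
from h import *
togo(-7.5,-52,50)"
```

```text
clock: 5.55
tool_pos: [0.5157, 0.0532, 0.0506]
tcp_rot: [[0.262, 0.965, 0.021], [0.965, -0.262, 0.025], [0.03, 0.014, -0.999]]
force: [6.0, 20.0, 3.0]
width: 0.044
clock 5.55 now dock [ -6.1 -51. ] z 50.6 go cm [-0.1  -0.14  0.05] yaw 0.014 F [ 6. 20.  3.] w 44.0 tilt [0.021 0.025]
```

The bolt is against its stop: the force rises to 20 N with no motion at 36 mm. Lifting off.

```bash
python3 -m creep '[{"dx":0.02,"dy":0,"dz":-0.5,"yaw":0,"jaw":0.5},{"dx":0.05,"dy":0,"dz":-1.5,"yaw":0,"jaw":0.5},{"dx":0.1,"dy":0,"dz":-3,"yaw":0,"jaw":0.5},{"dx":0.3,"dy":0,"dz":-6,"yaw":0,"jaw":0.4},{"dx":2,"dy":0,"dz":-9,"yaw":0,"jaw":0.2},{"dx":5,"dy":-2,"dz":-12,"yaw":0,"jaw":0},{"dx":8,"dy":-4,"dz":-14,"yaw":0,"jaw":0},{"dx":8,"dy":-4,"dz":-14,"yaw":0,"jaw":0},{"dx":8,"dy":-4,"dz":-14,"yaw":0,"jaw":0}]'
python3 - <<'E'
from h import *
mm=model("wrist");p,d=cams.capture("wrist");cv2.imwrite("pics/w4.png",p)
togo(-82,52,100)
X=cloud("wrist",d,mm);th,R,t=dock()
L=np.concatenate([(X[...,:2]-t)@R,X[...,2:]],-1)*1e3;z=L[...,2]
b=(L[...,0]>-60)&(L[...,0]<45)&(L[...,1]>-100)&(L[...,1]<90)
for n,m in (("bar",b&(z>46)&(z<64)&(L[...,0]<-15)&(L[...,1]<15)),("tab",b&(z>66)&(z<82)&(L[...,0]>0)),("lip",b&(z>42)&(z<56)&(L[...,1]>24)&(L[...,0]<-35)),("dish",b&(z>29)&(z<38)&(L[...,1]>24)&(L[...,0]>-40))):
  q=L[m]
  if len(q): print(n,len(q),np.round(np.median(q,0),1),np.round(np.percentile(q,[2,98],axis=0),1).tolist())
E
```

```text
clock: 6.3
tool_pos: [0.4949, 0.1392, 0.1937]
tcp_rot: [[0.258, 0.966, 0.023], [0.966, -0.259, 0.027], [0.032, 0.015, -0.999]]
force: [-0.0, -0.8, -0.3]
width: 0.0075
clock 6.35 now dock [-49.3  23.9] z 192.6 go cm [ 2.58 -3.36  9.3 ] yaw 0.015 F [-0.4 -0.6 -0.2] w 3.6 tilt [0.022 0.025]
bar 795 [-40.  -10.2  57.5] [[-46.6, -68.4, 54.0], [-23.9, 11.3, 59.0]]
tab 13 [ 19.7 -62.8  66.3] [[10.6, -62.9, 66.1], [26.4, -62.2, 67.2]]
lip 269 [-51.5  54.4  49.2] [[-54.2, 25.0, 47.4], [-48.6, 79.9, 50.8]]
dish 2007 [-7.6 53.  32.3] [[-34.8, 26.1, 30.7], [19.8, 79.5, 33.9]]
```

View pics/w4.png

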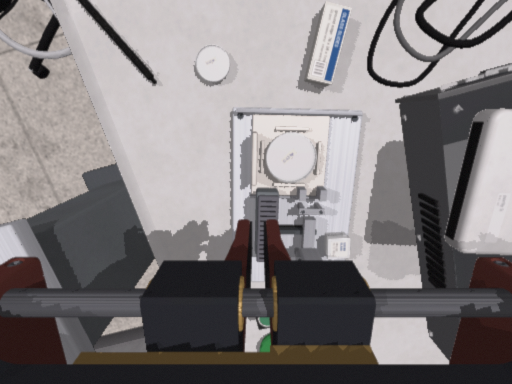

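The bar is up again (57.5 mm) and the tab's face is at y −62, fully open. The picture shows the bar at (266,220) and the tray still out at (290,157). Next I'll go in front of the lip with the fingers shut.

```bash
python3 -m creep '[{"dx":1.3,"dy":-1.7,"dz":2,"yaw":0.007,"jaw":0},{"dx":2.6,"dy":-3.5,"dz":4.5,"yaw":0.015,"jaw":0},{"dx":2.6,"dy":-3.6,"dz":7.5,"yaw":0.015,"jaw":0},{"dx":2.6,"dy":-3.6,"dz":10,"yaw":0.015,"jaw":0},{"dx":2.6,"dy":-3.6,"dz":10,"yaw":0.015,"jaw":0}]'
python3 -c "
from h import *
togo(-82,52,30)"
```

```text
clock: 6.77
tool_pos: [0.466, 0.1709, 0.0882]
tcp_rot: [[0.277, 0.961, 0.014], [0.961, -0.277, 0.019], [0.023, 0.008, -1.0]]
force: [-0.7, -0.7, -0.6]
width: 0.0006
clock 6.77 now dock [-86.4  48.3] z 88.2 go cm [0.24 0.39 5.83] yaw -0.001 F [-0.7 -0.7 -0.6] w 0.6 tilt [0.014 0.019]
```

```bash
python3 -m creep '[{"dx":0.2,"dy":0.2,"dz":2,"yaw":0,"jaw":0},{"dx":0.25,"dy":0.3,"dz":4,"yaw":0,"jaw":0},{"dx":0.25,"dy":0.3,"dz":5.5,"yaw":0,"jaw":0},{"dx":0.25,"dy":0.3,"dz":5.8,"yaw":0,"jaw":0},{"dx":0.25,"dy":0.3,"dz":5.8,"yaw":0,"jaw":0}]'
python3 - <<'E'
from h import *
p,d=cams.capture("wrist");cv2.imwrite("pics/w5.png",p)
togo(-55,52,30)
E
```

```text
clock: 7.18
tool_pos: [0.4704, 0.1716, 0.03]
tcp_rot: [[0.279, 0.96, 0.013], [0.96, -0.28, 0.018], [0.02, 0.007, -1.0]]
force: [1.2, 0.4, 0.3]
width: 0.0003
clock 7.23 now dock [-82.   50.9] z 30.8 go cm [0.11 2.7  0.1 ] yaw -0.003 F [ 0.5 -1.  -0.2] w 0.4 tilt [0.014 0.019]
```

View pics/w5.png

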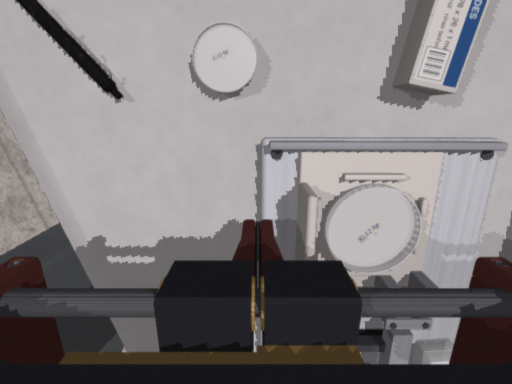

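The shut fingers are at (258,225), in front of the lip at (311,220). Pushing.

```bash
python3 -m creep '[{"dx":0.1,"dy":0.4,"dz":0.1,"yaw":0,"jaw":0},{"dx":0.1,"dy":0.8,"dz":0.1,"yaw":0,"jaw":0},{"dx":0.1,"dy":1.1,"dz":0.1,"yaw":0,"jaw":0},{"dx":0.1,"dy":1.4,"dz":0.1,"yaw":0,"jaw":0},{"dx":0.1,"dy":1.7,"dz":0.1,"yaw":0,"jaw":0},{"dx":0.1,"dy":2.0,"dz":0.1,"yaw":0,"jaw":0},{"dx":0.1,"dy":2.3,"dz":0.1,"yaw":0,"jaw":0},{"dx":0.1,"dy":2.6,"dz":0.1,"yaw":0,"jaw":0},{"dx":0.1,"dy":2.9,"dz":0.1,"yaw":0,"jaw":0},{"dx":0.1,"dy":3.2,"dz":0.1,"yaw":0,"jaw":0}]'
python3 -c "
from h import *
togo(-28,52,30)"
```

```text
clock: 8.07
tool_pos: [0.502, 0.1643, 0.03]
tcp_rot: [[0.279, 0.96, 0.014], [0.96, -0.279, 0.019], [0.022, 0.008, -1.0]]
force: [-2.2, 0.9, 0.5]
width: 0.0006
clock 8.07 now dock [-49.9  51.9] z 30.0 go cm [0.02 2.19 0.02] yaw -0.003 F [-2.2  0.9  0.5] w 0.6 tilt [0.014 0.019]
```

```bash
python3 -m creep '[{"dx":0,"dy":0.3,"dz":0,"yaw":0,"jaw":0},{"dx":0,"dy":0.6,"dz":0,"yaw":0,"jaw":0},{"dx":0,"dy":0.9,"dz":0,"yaw":0,"jaw":0},{"dx":0,"dy":1.2,"dz":0,"yaw":0,"jaw":0},{"dx":0,"dy":1.5,"dz":0,"yaw":0,"jaw":0},{"dx":0,"dy":1.7,"dz":0,"yaw":0,"jaw":0},{"dx":0,"dy":1.9,"dz":0,"yaw":0,"jaw":0},{"dx":0,"dy":2.1,"dz":0,"yaw":0,"jaw":0},{"dx":0,"dy":2.2,"dz":0,"yaw":0,"jaw":0}]'
python3 -c "
from h import *
togo(-28,52,30)"
```

```text
clock: 8.82
tool_pos: [0.5233, 0.1579, 0.0301]
tcp_rot: [[0.279, 0.96, 0.014], [0.96, -0.279, 0.018], [0.022, 0.008, -1.0]]
force: [-1.7, 0.6, -1.2]
width: 0.0002
clock 8.82 now dock [-27.7  51.7] z 30.1 go cm [ 0.03 -0.03  0.01] yaw -0.003 F [-1.7  0.6 -1.2] w 0.2 tilt [0.014 0.018]
```

```bash
python3 -m creep '[{"dx":0,"dy":0.2,"dz":0,"yaw":0,"jaw":0},{"dx":0,"dy":0.4,"dz":0,"yaw":0,"jaw":0},{"dx":0,"dy":0.5,"dz":0,"yaw":0,"jaw":0},{"dx":0,"dy":0.5,"dz":0,"yaw":0,"jaw":0}]'
python3 -c "
from h import *
togo(-28,52,30)"
```

```text
clock: 9.15
tool_pos: [0.5268, 0.1569, 0.03]
tcp_rot: [[0.279, 0.96, 0.011], [0.96, -0.279, 0.019], [0.021, 0.005, -1.0]]
force: [-5.4, 1.5, 3.3]
width: 0.0005
clock 9.15 now dock [-24.   51.7] z 30.0 go cm [ 0.03 -0.4  -0.  ] yaw -0.003 F [-5.4  1.5  3.3] w 0.5 tilt [0.011 0.019]
```

```bash
python3 -m creep '[{"dx":0,"dy":0.2,"dz":0,"yaw":0,"jaw":0},{"dx":0,"dy":0.4,"dz":0,"yaw":0,"jaw":0},{"dx":0,"dy":0.4,"dz":0,"yaw":0,"jaw":0}]'
python3 -c "
from h import *
togo(-28,52,30)"
```

```text
clock: 9.4
tool_pos: [0.5268, 0.1569, 0.0297]
tcp_rot: [[0.277, 0.961, 0.003], [0.961, -0.277, 0.02], [0.02, -0.003, -1.0]]
force: [-14.0, 3.3, 10.9]
width: 0.0003
clock 9.4 now dock [-24.1  51.7] z 29.7 go cm [ 0.03 -0.39 -0.02] yaw -0.001 F [-14.    3.3  10.9] w 0.3 tilt [0.003 0.02 ]
```

The tray is at its stop: 14 N with no motion. I'll back off, lift clear and check.

```bash
python3 -m creep '[{"dx":0,"dy":-0.5,"dz":0,"yaw":0,"jaw":0},{"dx":0,"dy":-2,"dz":0,"yaw":0,"jaw":0},{"dx":0,"dy":-3.5,"dz":-1,"yaw":0,"jaw":0},{"dx":0,"dy":-4.5,"dz":-4,"yaw":0,"jaw":0},{"dx":0,"dy":-4.5,"dz":-8,"yaw":0,"jaw":0},{"dx":0,"dy":-4.5,"dz":-12,"yaw":0,"jaw":0},{"dx":-3,"dy":-4.5,"dz":-15,"yaw":0,"jaw":0},{"dx":-6,"dy":-4.5,"dz":-17,"yaw":0,"jaw":0},{"dx":-6,"dy":-4.5,"dz":-17,"yaw":0,"jaw":0},{"dx":-6,"dy":-4.5,"dz":-17,"yaw":0,"jaw":0}]'
python3 - <<'E'
from h import *
mm=model("wrist");p,d=cams.capture("wrist");cv2.imwrite("pics/w6.png",p)
s,_=cams.capture("side");cv2.imwrite("pics/s6.png",cv2.resize(s[150:270,180:340],None,fx=4,fy=4,interpolation=cv2.INTER_CUBIC))
togo(-82,52,100)
X=cloud("wrist",d,mm);th,R,t=dock()
L=np.concatenate([(X[...,:2]-t)@R,X[...,2:]],-1)*1e3;z=L[...,2]
b=(L[...,0]>-60)&(L[...,0]<65)&(L[...,1]>-100)&(L[...,1]<90)
for n,m in (("bar",b&(z>46)&(z<64)&(L[...,0]<-15)&(L[...,1]<15)),("tab",b&(z>66)&(z<82)&(L[...,0]>0)),("lip",b&(z>42)&(z<56)&(L[...,1]>24)),("dish",b&(z>29)&(z<38)&(L[...,1]>24)&(L[...,0]>0))):
  q=L[m]
  if len(q): print(n,len(q),np.round(np.median(q,0),1),np.round(np.percentile(q,[2,98],axis=0),1).tolist())
E
```

```text
clock: 10.23
tool_pos: [0.4675, 0.1072, 0.2004]
tcp_rot: [[0.28, 0.96, 0.007], [0.96, -0.28, 0.022], [0.023, 0.001, -1.0]]
force: [0.1, 0.9, 0.2]
width: 0.0003
clock 10.33 now dock [-68.7 -11.1] z 198.5 go cm [ 6.1  -1.32  9.98] yaw -0.001 F [ 0.3  1.1 -0.3] w 0.5 tilt [0.004 0.021]
bar 1429 [-35.4 -27.1  57.5] [[-46.7, -69.3, 55.3], [-23.6, 10.5, 59.2]]
tab 184 [ 18.6 -64.8  74.5] [[8.0, -69.7, 67.0], [30.3, -62.6, 76.7]]
lip 330 [-12.3  53.8  49.1] [[-14.6, 25.2, 42.6], [-8.8, 80.2, 50.8]]
dish 2145 [32.1 52.2 32.3] [[4.8, 25.6, 30.7], [59.6, 78.8, 34.0]]
```

View pics/w6.png

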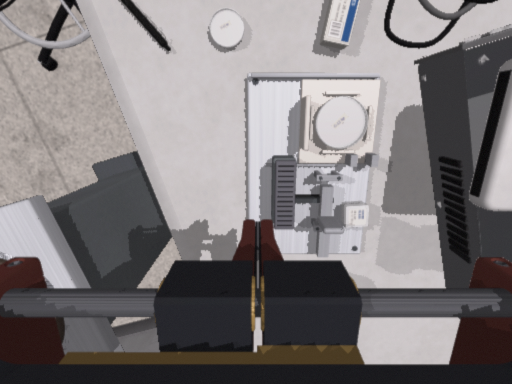

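View pics/s6.png

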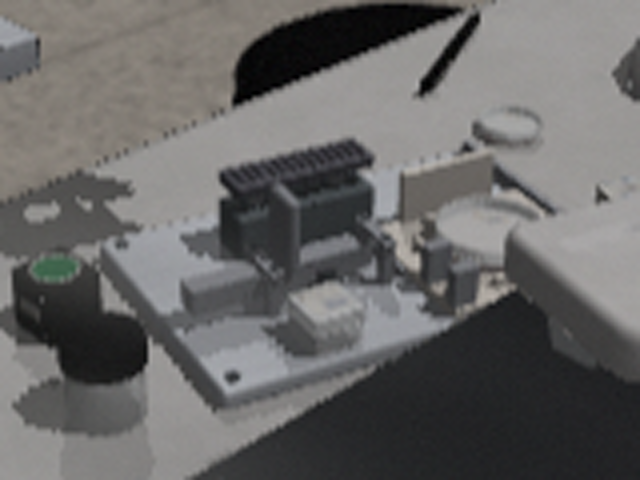

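The pictures show the tray fully in (lip at (307,122), dish inside its fence), the bar raised at (284,192), the bolt drawn and the neighbouring items where they were. Handing in.

```bash
python3 -c "
from station import order
print(order.job_done())"
```

```text
the job is handed in; nothing more can be done
None
```

The job is done and handed in at about 10.3 s of the 48 s allowed.

- **Catch and bolt:** one fingertip pressed the catch bar to its hard stop, peaking at about 26 N. It stayed down, at 7.4 mm or more, while the other fingertip pushed the tab until the force rose to 20 N with no further motion. After I lifted off, the bar measured z 57.5 mm, so it had sprung back up. The tab face was at y ≈ −62 mm, which is 36 mm of travel.
- **Tray:** with the fingers shut, I pushed the lip until it stood still at 14 N. The camera showed the lip had moved 39–40 mm and the dish 39.7 mm; the dish is still inside its fence.
- **Surroundings:** in the last pictures the other things round the dock look unmoved; I judged this by eye, not by measurement. The gripper was clear at about z 0.2 m, touching nothing.

**What disagreed:**
- The first move was refused because of an incomplete row, so nothing moved.
- The first dock fit from the top camera was about 4 mm off; I corrected it with the wrist camera.
- The tray stop came about 4 mm further than the given finger size predicted. I put this down to the fingertips being thinner than that, since the camera confirmed the travel.
- The tool tilted up to about 2° under load, with no visible effect.

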